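# Dispense the brass ball knob

### The job

Dispense the brass ball knob from the two-lane dispenser: push the green tray along its rail with the fingers until it is centred in front of the brass knob's lane, then press down the red pad of that lane's rocking lever so that its yellow gate lifts and the knob rolls into the tray, and let the lever come back up so the gate is shut. Leave the white knob waiting in its lane, do not touch either knob with the robot, and do not disturb the other things lying around.

Things in the scene. Friction and masses are not known exactly. Their poses are not given: they have to be found in the camera images.
- dispenser: Fixed two-lane gravity dispenser on a plywood board 330 x 250 x 12 mm. Origin on the table surface, z up; +x is the way the knobs roll (red pads at the -x end, tray at the +x end), y runs across. Lane a is centred at y = +55 mm, lane b at y = -55. A post at x = -40, y = 0 (146 mm high) carries both levers; the shut gates stand at x = +37 mm, up to 140 mm above the table.
- lever_a (a joint): Angle of lane a's rocking lever (rad): 0 = at rest, gate shut; grows as its red pad is pressed down; stop at 0.5. The knob gets out from about 0.4. Pivot at dispenser x = -40 mm, 135 mm above the table, 75 mm from the pad's centre and 77 mm from the gate. A spring lifts the pad again when let go; 2 N on the pad starts it, 5 N takes it all the way.
- lever_b (a joint): The same for lane b's lever.
- pad_a (a point): Centre of the top of lane a's red press pad, 40 mm (dispenser x) by 60 mm (dispenser y); at rest level, 142 mm above the table, at dispenser x = -115, y = +47 mm. It moves with the lever and sinks about 36 mm over the whole stroke. The space below is free.
- pad_b (a point): The same for lane b's pad (dispenser x = -115, y = -47 mm).
- tray (a joint): Place of the green tray along its rail (m): the dispenser y of the tray's centre. 0 is midway between the lanes, +0.055 exactly in front of lane a, -0.055 in front of lane b; stops at +-0.065. It stays where it is left; pushing it takes about 2 to 3 N.
- tray_in (a point): Centre of the inner floor of the green open tray, 20 mm above the table, axes as the dispenser's, at dispenser x = +110 mm. Outside 110 mm (dispenser x) by 90 mm (y), walls 4 mm, rim 60 mm and underside 16 mm above the table; it cannot leave its rail. To stay clear of the gates, push a side wall from outside, 20 to 40 mm beyond its centre in dispenser x.
- brass_knob_center (a point): Centre of the brass ball knob, 36 mm across, about 90 g. It waits against the shut gate in lane a or lane b, at dispenser x about +17 mm, 95 mm above the table. The lanes are sloping open channels 42 mm wide inside, with 12 mm sides, their mouth 70 mm above the table at dispenser x = +50 mm; once in the tray its centre is 38 mm above the table.
- white_knob_center (a point): Centre of the white ceramic ball knob, same size, waiting in the other lane.
- screwdriver: Bystander: a screwdriver lying on the table; origin at its underside or lowest point. Leave it alone.
- screw_jar: Bystander: a closed glass jar, 60 mm across, 85 mm tall; origin at its underside or lowest point. Leave it alone.
- hinge: Bystander: a flat brass butt hinge, 75 x 62 x 9 mm; origin at its underside or lowest point. Leave it alone.
- padlock: Bystander: a brass padlock standing 64 mm tall; origin at its underside or lowest point. Leave it alone.
- wood_knob: Bystander: a turned wooden drawer knob, 40 mm across, 37 mm tall; origin at its underside or lowest point. Leave it alone.
- screw_tin: Bystander: an empty steel cup, 66 mm across, 45 mm tall; origin at its underside or lowest point. Leave it alone.
- brass_knob: The brass ball knob itself (origin turns with it; use its centre point).
- white_knob: The white ball knob itself (origin turns with it; use its centre point).

How it is judged:
By the outcome, as a careful person would: the job done as asked, in the order asked, and still so for the second after the job is handed in, with the robot touching nothing.
It also fails if it takes over 42 s, if anything falls off the work surface, if the arm or the gripper's body presses on something with over 40 N, if the wrist force passes 120 N, or if a joint passes its speed limit or range.

### The arm

A 6-joint arm with a two-finger parallel gripper is mounted at the origin on the work surface. World frame = base frame: x ahead of the robot, y to its left, z up, the work surface at z = 0. Lengths are in m, angles in rad, forces in N, time in s.
With the tool pointing down it reaches from about 0.275 to 0.825 m from the base axis. Payload 4.9 kg.
Tool frame: the origin (TCP) lies midway between the tips of the shut fingers; the grasp point (between the pads) lies 19 mm behind it (grip_point_offset is the distance from the TCP to the grasp point, in m); z points along the fingers, x is the direction in which the jaws open and shut, and the axes are right-handed (so a half turn about z gives the same grasp; the last joint's range is limited). The gripper opens to 85 mm and grips with 20 to 120 N. Pads are 22 mm wide; open, the fingers measure 114 mm over their backs; the gripper's body (76 mm by 85 mm) begins 54 mm behind the grasp point. The pads swing forward as they close: fully open they stand 13 mm farther back than shut.
Start: joints at [1.113, 0.326, -0.193, 1.052, 0, 1.437], TCP at [0.175, 0.521, 0.231] pointing down, gripper open.
Joint ranges: [-2.65, 2.65], [-0.97, 1.79], [-1.3, 1.35], [-1.93, 2.1], [-1.47, 1.37], [-3.14, 3.14]. Speed limits (rad/s): [2.57, 2.57, 3.14, 3.14, 3.14, 3.14].

### API

Orientations are given as a rotation vector (axis times angle).
In Python, from cell import * gives the robot as it stands. Calls block until the motion is done:
- movep(position, orientation): joint-space move of the TCP to a pose.
- move_l(position, velocity=0.15, rot=None, until_force=None): straight line of the TCP; rot=None keeps the orientation; velocity is the mean speed in m/s. With until_force (N) it stops when the force on the tool has changed by that much, and returns True; else False.
- set_joints(angles): joint-space move.
- let_go() and grab(newtons=None): open the fingers fully, or close them until they stop; newtons is the grip in N (None keeps the last).
- sleep(seconds).
- ik(position, orientation): joint angles nearest the present ones, or None.
- get_state(): the state.
- grab_frame(name): name is "scene" or "side" or "wrist"; returns a dict with "img" (400x640x3 uint8, red, green, blue), "fx", "fy", "cx", "cy" (pixels), "cam_to_world" (4x4, takes a point from camera to world coordinates); the wrist camera has in their place "T_tool_cam" (4x4, takes a point from camera to tool coordinates, whose origin is the TCP and whose axes are the tool frame's). Camera axes: x right, y down, z forward; pixel columns grow to the right and rows downward; lengths in m; the calibration is good to about 2 mm. A picture is of the moment at which its call begins: read the wrist's pose just before it. There is no depth.
A pose or a line that the arm cannot do raises MotionError and nothing moves.
- sign_off(): hands the job in, once; it reports no verdict.
Trained networks look in the newest picture that a camera, given by its name, has taken for a name from the list of things; names that differ only in an ending like _2 or _b are one class to them, and where a whole thing is asked for, a point or a joint stands for the part that bears it (a point fixed in the world has none). Each returns a list of dicts, best first, with "score" (0 to 1); they miss things now and then, are a little off and sometimes report something else, mostly with a low value. They report only what shows in the picture. A call takes as long as a camera call.
- spot_in(camera, name): "centre" ([column, row] in pixels, amid what is visible of it).
- silhouettes(camera, name): "mask" (400x640 bool, what is visible of it) and "centre" ([column, row] in pixels, amid what is visible of it).
- tip_of(camera, name): "centre" ([column, row] in pixels: a listed point, or the origin of a listed thing).
The state is a dict: "clock": time; "q": joint angles; "joint_velocities": joint speeds; "tau": joint torques, N m; "position": TCP position; "eef_rot": TCP orientation; "contact_force": force on the tool from outside, world axes, zero at the start; "wrist_torque": the same for the moment, N m; "finger_gap": opening from 0.0 (shut) to 1.0 (fully open).
Only numpy, scipy, OpenCV 4.12 (cv2) and the standard library are available. Lean on these libraries where they do the work, as an engineer would, in place of code of your own. Each camera call takes 0.05 s, during which the arm holds its last target.

## Working session

There is one attempt and no reset: what is moved stays moved. The work goes in short steps, each a Python script; the robot and the scene stay as the last script left them, time stands still between calls to the robot, and variables do not carry over. Pictures are saved under pics/ and viewed, and the job is handed in when it is done.

```bash
mkdir -p pics
python3 - <<'E'
from cell import *
import cv2
s=get_state();print(s['clock'],s['position'],s['eef_rot'])
for c in("scene","side"):
    f=grab_frame(c);cv2.imwrite(f"pics/{c}0.png",f["img"][:,:,::-1])
    print(c,f["fx"],f["fy"],f["cx"],f["cy"],f["cam_to_world"])
    for n in("dispenser","pad_a","pad_b","tray_in","brass_knob_center","white_knob_center"):
        print(n,[(round(d["score"],2),[round(float(v),1) for v in d["centre"]]) for d in tip_of(c,n)[:3]])
print(get_state()['clock'])
E
```

```text
0.0 [0.1747311  0.52087532 0.23050549] [ 2.54976281e+00  1.83379896e+00 -2.40195016e-03]
scene 361.85785893526435 361.85785893526435 312.36569404117796 195.57559751967077 [[ 0.77562424  0.50247525 -0.38200218  0.92808884]
 [ 0.63119207 -0.61927013  0.46701292 -0.29582716]
 [-0.00190011 -0.60334329 -0.79747932  0.72166544]
 [ 0.          0.          0.          1.        ]]
dispenser [(0.65, [247.8, 244.1]), (0.55, [219.2, 211.3])]
pad_a [(0.81, [268.9, 163.4]), (0.69, [296.1, 185.6])]
pad_b [(0.81, [268.9, 163.4]), (0.69, [296.1, 185.6])]
tray_in [(0.96, [215.6, 279.3])]
brass_knob_center [(0.66, [337.5, 199.9]), (0.58, [218.7, 209.5])]
white_knob_center [(0.63, [249.8, 238.9])]
side 365.15313257763734 365.15313257763734 316.60859597075296 202.59207231807383 [[ 0.95903458 -0.15831142  0.23492589  0.41852006]
 [-0.28297483 -0.49629922  0.82073889 -0.55321053]
 [-0.0133388  -0.85359509 -0.52076626  0.51107414]
 [ 0.          0.          0.          1.        ]]
dispenser [(0.88, [319.2, 298.0])]
pad_a [(0.85, [282.5, 203.2]), (0.37, [412.0, 279.4])]
pad_b [(0.85, [282.5, 203.2]), (0.37, [412.0, 279.4])]
tray_in [(0.63, [346.5, 333.9])]
brass_knob_center []
white_knob_center []
0.7
```

View pics/scene0.png

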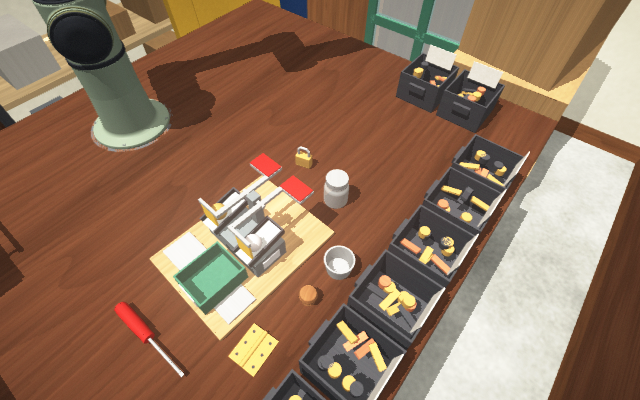

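View pics/side0.png

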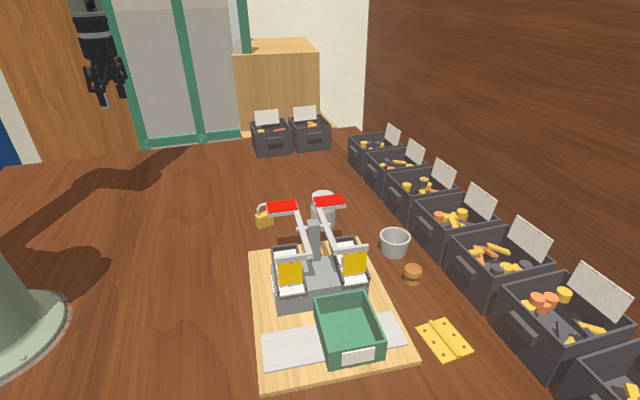

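Run:
```python
import cv2
a=cv2.imread("pics/scene0.png")[140:345,140:345];cv2.imwrite("pics/scene0z.png",cv2.resize(a,None,fx=2.9,fy=2.9,interpolation=cv2.INTER_CUBIC))
a=cv2.imread("pics/side0.png")[185:400,230:440];cv2.imwrite("pics/side0z.png",cv2.resize(a,None,fx=2.75,fy=2.75,interpolation=cv2.INTER_CUBIC))
```

```text
(no output)
```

View pics/scene0z.png

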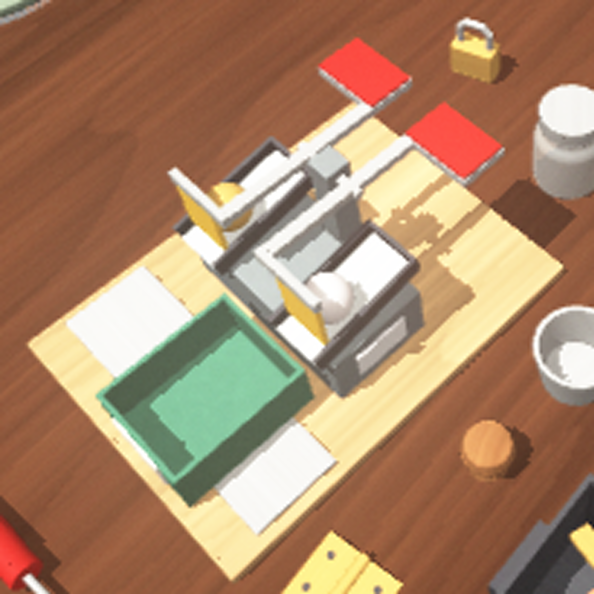

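View pics/side0z.png

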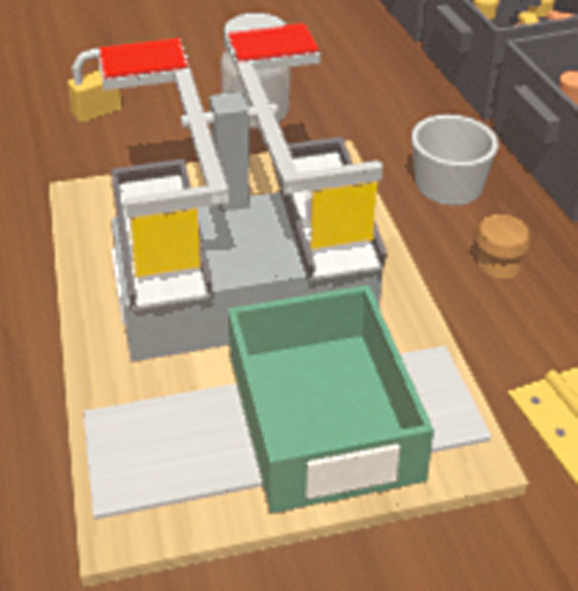

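```bash
cat > h.py <<'E'
import numpy as np
from scipy.optimize import least_squares
CS=dict(scene=(361.858,312.366,195.576,np.array([[ 0.77562424,0.50247525,-0.38200218,0.92808884],[0.63119207,-0.61927013,0.46701292,-0.29582716],[-0.00190011,-0.60334329,-0.79747932,0.72166544],[0,0,0,1]])),
side=(365.153,316.609,202.592,np.array([[0.95903458,-0.15831142,0.23492589,0.41852006],[-0.28297483,-0.49629922,0.82073889,-0.55321053],[-0.0133388,-0.85359509,-0.52076626,0.51107414],[0,0,0,1]])))
def proj(c,P):
    f,cx,cy,T=CS[c];p=(np.asarray(P)-T[:3,3])@T[:3,:3]
    return np.array([cx+f*p[0]/p[2],cy+f*p[1]/p[2]])
def d2w(x,y,z,o):
    c,s=np.cos(o[2]),np.sin(o[2]);return np.array([o[0]+c*x-s*y,o[1]+s*x+c*y,z])
E
cat > fit.py <<'E'
from h import *
S=lambda u,v:(140+u/2.9,140+v/2.9)
D=lambda u,v:(230+u/2.75,185+v/2.75)
O=[]
def pad(c,y,L,tr):
    for (dx,dy),p in L: O.append((c,'f',-.115+dx,y+dy,.142,tr(*p)))
q=[(-.02,-.03),(-.02,.03),(.02,.03),(.02,-.03)]
pad('scene',-.047,zip(q,[(358,38),(411,77),(372,105),(319,70)]),S)
pad('scene',.047,zip(q,[(443,102),(503,150),(465,180),(406,135)]),S)
pad('side',-.047,zip(q,[(100,42),(185,38),(188,66),(103,77)]),D)
pad('side',.047,zip(q,[(228,30),(310,24),(320,51),(240,60)]),D)
for (x,y),p in [((.055,-.045),(225,296)),((.055,.045),(312,373)),((.165,-.045),(98,397)),((.165,.045),(187,476))]:O.append(('scene','t',x,y,.06,S(*p)))
for (x,y),p in [((.055,-.045),(230,310)),((.055,.045),(370,290)),((.165,.045),(430,432)),((.165,-.045),(268,462))]:O.append(('side','t',x,y,.06,D(*p)))
for (x,y),p in [((.165,-.125),(28,344)),((.165,.125),(234,578)),((-.165,.125),(563,268))]:O.append(('scene','b',x,y,.012,S(*p)))
for (x,y),p in [((.165,-.125),(81,578)),((.165,.125),(524,488)),((-.165,-.125),(50,183))]:O.append(('side','b',x,y,.012,D(*p)))
def res(v):
    r=[]
    for c,k,x,y,z,p in O:
        if k=='t': y=y+v[3]
        if k=='b': x=x+v[4]
        r.append(proj(c,d2w(x,y,z,v))-p)
    return np.ravel(r)
best=min((least_squares(res,[.6,.0,a,0,0],loss='soft_l1') for a in (-2.5,-1.6,-.8,.5,2)),key=lambda s:s.cost)
print(best.x,best.cost)
for o,e in zip(O,best.fun.reshape(-1,2)):print(o[:4],e.round(1))
E
python3 fit.py
```

```text
[ 0.55770865 -0.07480827  4.62958498  0.0231888   0.01041411] 40.55198317062486
('scene', 'f', -0.135, -0.077) [-0.3  0.1]
('scene', 'f', -0.135, -0.017) [0.  0.8]
('scene', 'f', -0.095, -0.017) [-0.5  1.5]
('scene', 'f', -0.095, -0.077) [-0.8 -1.2]
('scene', 'f', -0.135, 0.017) [0.1 0.6]
('scene', 'f', -0.135, 0.077) [ 0.1 -0.3]
('scene', 'f', -0.095, 0.077) [-0.8  0.9]
('scene', 'f', -0.095, 0.017) [-1.1 -0. ]
('side', 'f', -0.135, -0.077) [-0.5  0.3]
('side', 'f', -0.135, -0.017) [-1.2 -1.7]
('side', 'f', -0.095, -0.017) [ 1.  -1.5]
('side', 'f', -0.095, -0.077) [ 0.3 -1.7]
('side', 'f', -0.135, 0.017) [-0.1 -0.8]
('side', 'f', -0.135, 0.077) [-1.  -1.9]
('side', 'f', -0.095, 0.077) [ 0.7 -1.8]
('side', 'f', -0.095, 0.017) [-0.4 -1.4]
('scene', 't', 0.055, -0.045) [-0.9 -0.7]
('scene', 't', 0.055, 0.045) [-3.3  0.1]
('scene', 't', 0.165, -0.045) [-2.4 -0.2]
('scene', 't', 0.165, 0.045) [-6.1  3.9]
('side', 't', 0.055, -0.045) [-0.7 -1.8]
('side', 't', 0.055, 0.045) [-0.  -2.9]
('side', 't', 0.165, 0.045) [ 1.7 -1.6]
('side', 't', 0.165, -0.045) [ 0.6 -1.2]
('scene', 'b', 0.165, -0.125) [-2.  0.]
('scene', 'b', 0.165, 0.125) [-2.7  2.2]
('scene', 'b', -0.165, 0.125) [0.5 0.5]
('side', 'b', 0.165, -0.125) [-0.7 -2. ]
('side', 'b', 0.165, 0.125) [ 2.3 -2.5]
('side', 'b', -0.165, -0.125) [-0.1 -1.7]
```

```bash
cat >> h.py <<'E'
O_=(0.5577,-0.0748,-1.6536)
from scipy.spatial.transform import Rotation as R
def rot(s=1):
    c=np.array([np.cos(O_[2]),np.sin(O_[2]),0])*s; z=np.array([0,0,-1.]);return R.from_matrix(np.column_stack([c,np.cross(z,c),z])).as_rotvec()
E
python3 - <<'E'
from cell import *; from h import *
p=d2w(.14,.118,.26,O_)
js=[(ik(p,rot(s)),s) for s in(1,-1)];print(js)
q0=np.array(get_state()['q'])
j,s=min([x for x in js if x[0] is not None],key=lambda x:abs(x[0][5]-q0[5])); print(s)
grab(20)
P=get_state()['position'];move_l([P[0],P[1],.28],.2)
movep(p,rot(s))
print(move_l(d2w(.14,.118,.038,O_),.15))
st=get_state();print(st['clock'],st['position'],st['contact_force'],st['finger_gap'])
hit=move_l(d2w(.14,.03,.038,O_),.05,until_force=1.5)
st=get_state();c,s2=np.cos(O_[2]),np.sin(O_[2]);d=np.array(st['position'][:2])-O_[:2]
print(hit,st['clock'],'disp xy',c*d[0]+s2*d[1],-s2*d[0]+c*d[1],st['contact_force'])
import cv2
for k in("scene","side"):
    f=grab_frame(k);cv2.imwrite(f"pics/{k}1.png",cv2.resize(f["img"][130:345,130:450,::-1],None,fx=2.4,fy=2.4,interpolation=cv2.INTER_CUBIC) if k=="scene" else cv2.resize(f["img"][185:400,210:450,::-1],None,fx=2.75,fy=2.75,interpolation=cv2.INTER_CUBIC))
E
```

```text
[(array([-4.30856983e-01,  6.10415386e-01,  3.31864499e-01,  1.29224544e+00,
        4.44089210e-16,  2.79353934e+00]), 1), (array([-0.43085698,  0.61041539,  0.3318645 ,  1.29224544,  0.        ,
       -0.34805331]), -1)]
1
False
6.6167 [ 0.66447943 -0.2244368   0.03912008] [-0.40137531 -0.82128588 -0.01972121] -0.0015093044524197455
True 7.5417 disp xy 0.13975106120902242 0.07700674450797372 [ 0.43863815 -0.4754247  -1.12372708]
```

View pics/scene1.png

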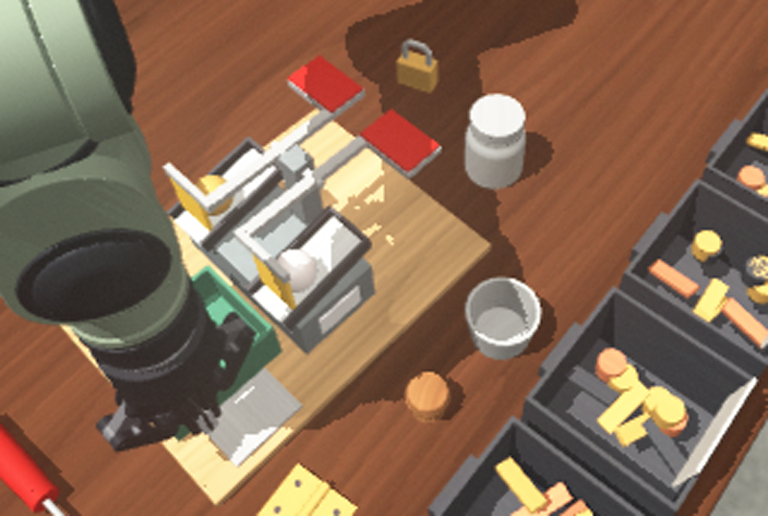

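View pics/side1.png

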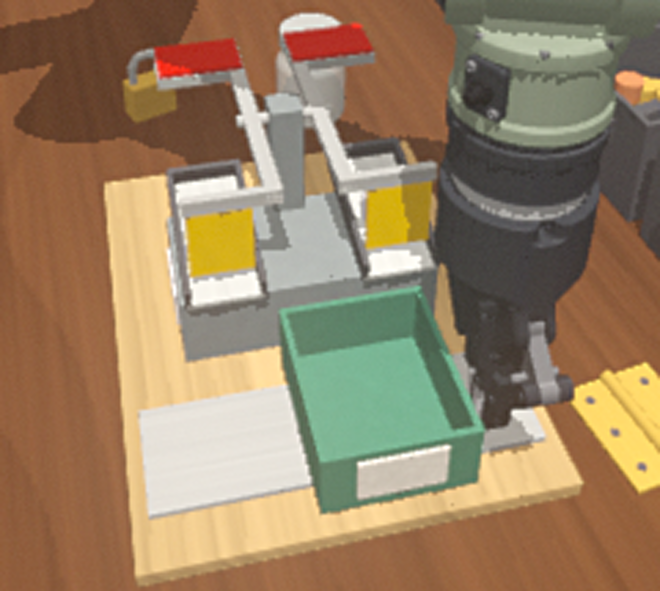

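```bash
cat > m.py <<'E'
from cell import *; from h import *
import cv2
def dxy():
    st=get_state();c,s2=np.cos(O_[2]),np.sin(O_[2]);d=np.array(st['position'][:2])-O_[:2]
    return np.round([c*d[0]+s2*d[1],-s2*d[0]+c*d[1]],4),round(st['clock'],2),np.round(st['contact_force'],2)
def shot(tag):
    for k in("scene","side"):
        f=grab_frame(k)["img"][:,:,::-1]
        cv2.imwrite(f"pics/{k}{tag}.png",cv2.resize(f[140:345,140:345] if k=="scene" else f[185:400,230:440],None,fx=2.9 if k=="scene" else 2.75,fy=2.9 if k=="scene" else 2.75,interpolation=cv2.INTER_CUBIC))
E
python3 - <<'E'
from m import *
move_l(d2w(.14,.010,.038,O_),.06);sleep(.1)
print(dxy()); shot(2)
E
```

```text
(array([0.14  , 0.0101]), 9.03, array([ 0.23,  0.83, -0.33]))
```

View pics/side2.png

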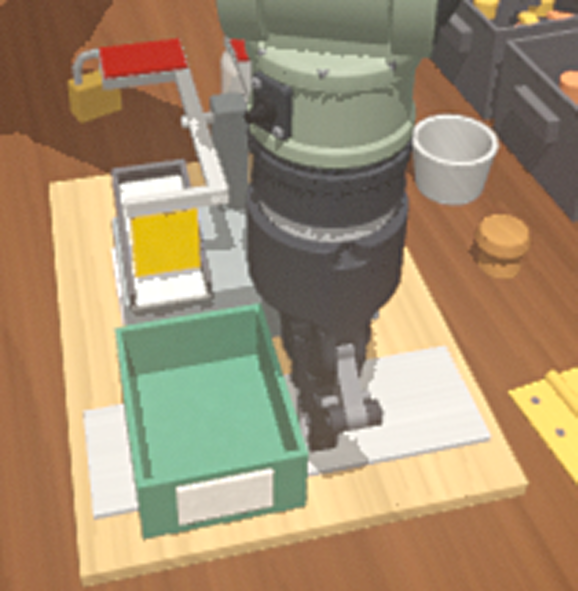

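Run:
```python
from h import *
D=lambda u,v:np.array((230+u/2.75,185+v/2.75))
k=[(.055,-.045),(.055,.045),(.165,.045),(.165,-.045)]
for L in ([(230,310),(370,290),(430,432),(268,462)],[(118,330),(262,307),(306,453),(142,484)]):
    r=least_squares(lambda v:np.ravel([proj('side',d2w(x+v[1],y+v[0],.06,O_))-D(*p) for (x,y),p in zip(k,L)]),[0,0]);print(r.x,r.fun.round(1))
# lane b mouth centre at x=.05,z=.07; corners y -.055±.021
for y in(-.076,-.034,.034,.076): print(y,(proj('side',d2w(.05,y,.07,O_))-[230,185])*2.75)
```

```text
[0.02163226 0.00301225] [-1.2 -0.4 -0.4 -1.5  1.4  0.3 -0.   0.8]
[-0.04534981  0.00221096] [-0.8 -1.4  0.5 -1.8  1.8  0.6 -1.5  1.3]
-0.076 [137.35030554 301.34386689]
-0.034 [206.48327487 290.33372733]
0.034 [315.1053505  273.03453964]
0.076 [380.23507667 262.66195791]
```

Run:
```python
from m import *
move_l(d2w(.14,.0003,.038,O_),.03);sleep(.15);print(dxy())
move_l(d2w(.14,.03,.038,O_),.1)
move_l(d2w(.14,.04,.26,O_),.25)
p=d2w(-.12,-.047,.24,O_)
q=get_state()['q'];js=[(ik(p,rot(s)),s) for s in(1,-1)]
j,s=min([x for x in js if x[0] is not None],key=lambda x:abs(x[0][5]-q[5]));print(s,j)
movep(p,rot(s))
print(dxy());shot(3)
```

```text
(array([1.399e-01, 1.000e-04]), 9.76, array([0.43, 0.42, 0.53]))
-1 [-4.79840751e-02  2.70558789e-01 -2.47419001e-01  1.05281854e+00
  4.44089210e-16  3.48195981e-02]
(array([-0.1198, -0.0469]), 13.56, array([ 0.03,  0.11, -0.28]))
```

View pics/side3.png

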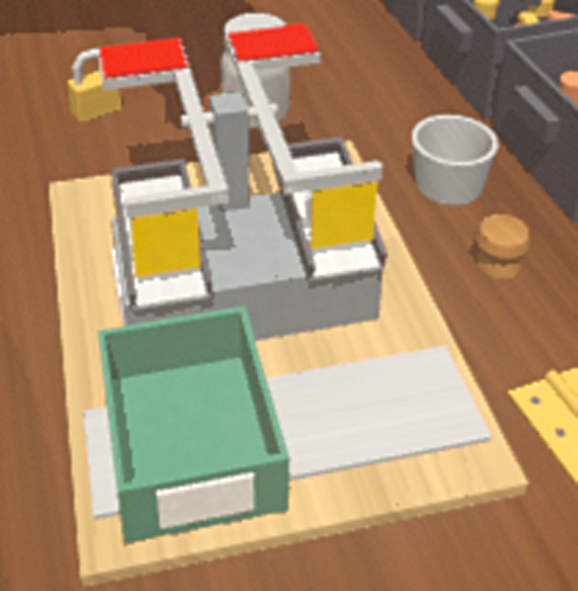

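View pics/scene3.png

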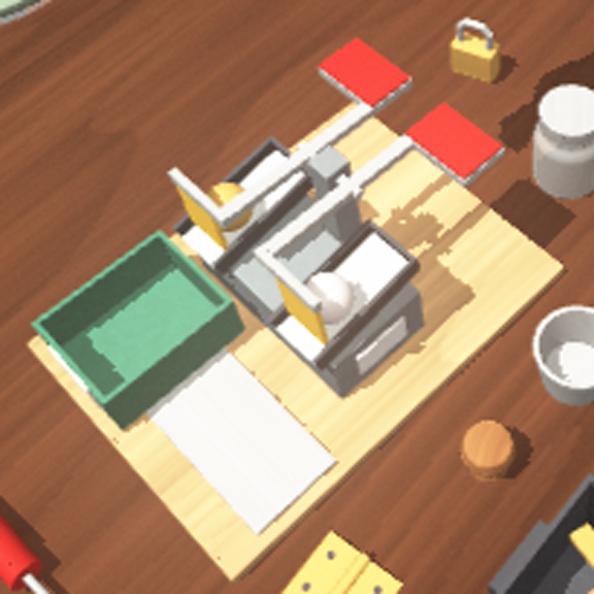

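```bash
python3 - <<'E'
from h import *
S=lambda u,v:np.array((140+u/2.9,140+v/2.9))
D=lambda u,v:np.array((230+u/2.75,185+v/2.75))
k=[(.055,-.045),(.055,.045),(.165,.045),(.165,-.045)]
for c,tr,L in (('side',D,[(100,332),(246,310),(288,457),(122,490)]),('scene',S,[(163,233),(243,303),(116,400),(33,324)])):
    r=least_squares(lambda v:np.ravel([proj(c,d2w(x+v[1],y+v[0],.06,O_))-tr(*p) for (x,y),p in zip(k,L)]),[0,0]);print(r.x,r.fun.round(1))
E
python3 - <<'E'
from m import *
f=grab_frame("scene")["img"];cv2.imwrite("pics/scene3f.png",f[:,:,::-1])
E
```

```text
[-0.05548423  0.00268238] [-0.4 -0.9  0.5 -1.7  1.5  0.8 -1.5  0.8]
[-0.05210662 -0.00517066] [ 1.4 -1.3 -0.8 -0.4 -2.1  1.9  1.7 -0.4]
```

View pics/scene3f.png

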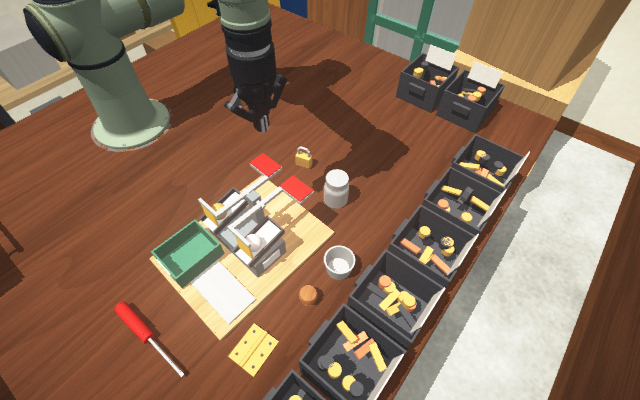

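Run:
```python
from m import *
print(proj('scene',d2w(-.12,-.047,.24,O_)))
move_l(d2w(-.12,-.047,.155,O_),.15)
print(dxy())
h=move_l(d2w(-.12,-.047,.095,O_),.05,until_force=8)
print(h,get_state()['position'],dxy())
shot(4)
sleep(.8)
print(dxy());shot(5)
```

```text
[261.98097194 129.7787765 ]
(array([-0.12  , -0.0465]), 14.43, array([ 0.45,  0.21, -0.34]))
True [0.52088819 0.04840533 0.1027313 ] (array([-0.1197, -0.0469]), 15.39, array([-1.85,  0.41,  9.9 ]))
(array([-0.1198, -0.0469]), 16.29, array([-1.34,  0.49,  8.17]))
```

View pics/scene5.png

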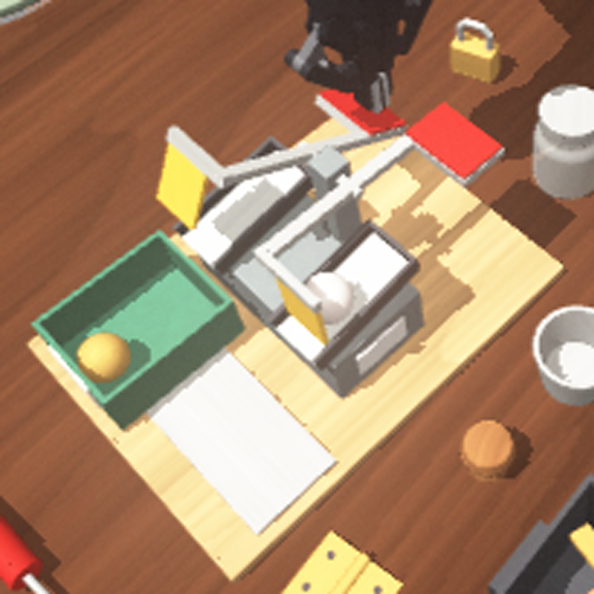

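View pics/side5.png

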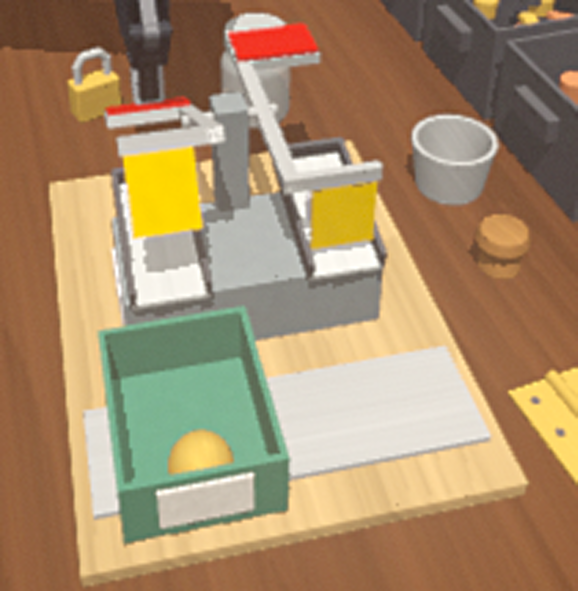

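The brass knob is in the tray at scene zoom (104,357). The gate of lane b is up, and the white knob is still in its lane at (330,298). Next I release the lever.

Run:
```python
from m import *
move_l(d2w(-.12,-.047,.15,O_),.06)
move_l(d2w(-.12,-.047,.25,O_),.2)
sleep(1)
print(dxy());shot(6)
```

```text
(array([-0.12 , -0.047]), 18.98, array([ 0.39, -0.98, -0.32]))
```

View pics/scene6.png

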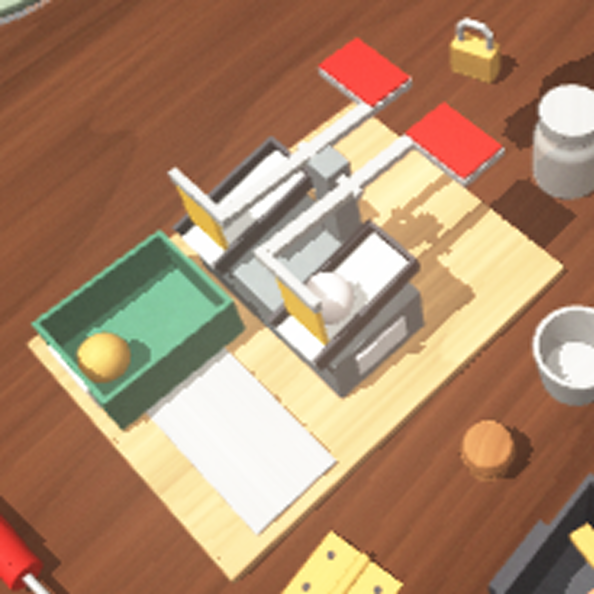

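View pics/side6.png

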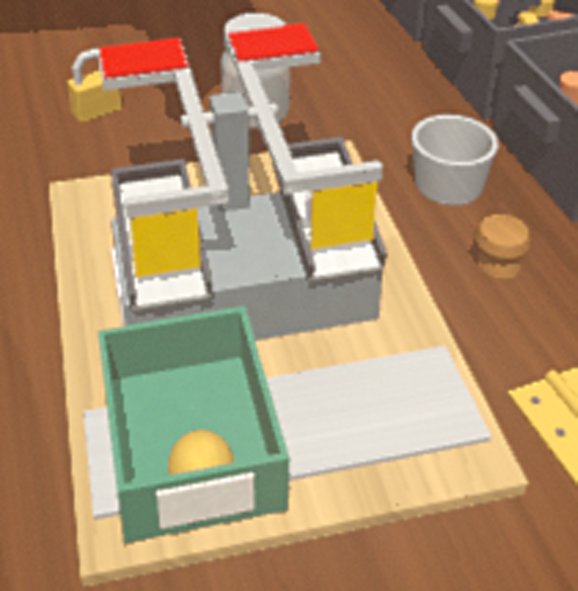

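The pad is level again at scene zoom (365,72), the gate is shut at (203,215), and the brass knob is in the tray at (104,357). The white knob is still waiting at (330,298), and the bystanders in view haven't moved.

```bash
python3 -c "
from cell import *
sign_off();print(get_state()['clock'])"
```

```text
the job is handed in; nothing more can be done
the job is handed in; nothing more can be done
```

The brass knob is in the green tray, and I handed the job in at about 19 s of the 42 s allowed. It was waiting in lane b, so I pushed the tray in front of that lane. I then pressed lane b's red pad to its stop, held it until the knob had rolled out, and let the lever come back up.

- **End state:** the last pictures show the brass knob in the tray, the gate shut and the pad level. The white knob is still in lane a, the bystanders in view have not moved, and the arm is clear at z = 0.25 m. The screwdriver and hinge were only partly in these last pictures.
- **Tray position:** the two cameras disagreed slightly before the press. The side view put the tray at -0.0555 m and the scene view at -0.052 m, against a target of -0.055 m. The finger contact position agreed with the side view, so I trusted that one. The tray looked unmoved afterwards.
- **Force:** the tool force was about 10 N during the press, the highest I recorded.

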